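Show the salt level in the square hopper

TASK

Show a customer the salt in the square salt hopper: press its lever all the way down from above so that the lid stands fully open, and keep it open for two seconds. Then let the lever come up slowly under your fingers until the lid is fully shut, never letting it fall or slam, and move away clear. Do not touch the lids, leave the round hopper shut, and leave the loose things where they are.

Things in the scene. Friction and masses are not known exactly. Their poses are not given: they have to be found in the camera images.
- box_hopper: The square salt hopper, fixed on the counter: white ribbed rectangular bin, 200 deep (x) x 170 wide (y) x 135 mm high to the rim, 175 with its lid. Origin: centre of its underside, on the counter; its lever's pad sticks out from its front, -x; lid hinge at +x.
- box_hopper_pad (a point): Centre of the top face of the black round palm pad (60 mm diameter, 14 mm thick) at the front end of the square hopper's lever. With the lever up it lies 187 mm ahead (-x) of the hopper's centre, 44 mm to its +y side and 218 mm above the counter. Pressing moves it 74 mm almost straight down (it stays within 10 mm fore and aft); its face tips from 14 degrees one way to 14 degrees the other.
- box_hopper_lever (a joint): Steel press lever of the square hopper: a 260 mm bar on that hopper's +y side, pivoted 47 mm ahead (hopper's -x) of the hopper's centre and 162 mm above the counter, with a palm pad at its front end. 0 = up (lid shut), 0.5 rad = fully pressed down against its stop (lid fully open). It has no catch: the lid's weight brings it straight back up. Pressing takes about 2 to 8 N at the pad.
- box_hopper_lid: Grey lid of the square hopper, rectangular, 206 x 174 x 38 mm, about 0.4 kg. Origin: centre of its underside, 135 mm above the counter when shut; its hinge runs along y on the hopper's far (+x) rim, 100 mm behind that; its z axis is vertical when shut and tips as it opens. A steel cheek on its +y side is linked to the lever's rear end: 1.87 rad of lid per rad of lever, fully open at 0.94 rad (54 degrees). No damper: let go, it slams.
- drum_hopper: The round salt hopper, fixed on the counter, of the same make: white cylindrical bin, 176 mm diameter x 135 mm high to the rim, 175 with its lid. Origin and axes as for the square one. To be left shut.
- drum_hopper_pad (a point): Centre of the top face of the black round palm pad (60 mm diameter, 14 mm thick) at the front end of the round hopper's lever. With the lever up it lies 187 mm ahead (-x) of the hopper's centre, 44 mm to its +y side and 218 mm above the counter. Pressing moves it 74 mm almost straight down (it stays within 10 mm fore and aft); its face tips from 14 degrees one way to 14 degrees the other.
- drum_hopper_lever (a joint): Steel press lever of the round hopper: a 260 mm bar on that hopper's +y side, pivoted 47 mm ahead (hopper's -x) of the hopper's centre and 162 mm above the counter, with a palm pad at its front end. 0 = up (lid shut), 0.5 rad = fully pressed down against its stop (lid fully open). It has no catch: the lid's weight brings it straight back up. Pressing takes about 2 to 8 N at the pad.
- drum_hopper_lid: Grey lid of the round hopper, round, 184 mm diameter, 38 mm high, about 0.4 kg. Origin: centre of its underside, 135 mm above the counter when shut; its hinge runs along y on the hopper's far (+x) rim, 100 mm behind that; its z axis is vertical when shut and tips as it opens. A steel cheek on its +y side is linked to the lever's rear end: 1.87 rad of lid per rad of lever, fully open at 0.94 rad (54 degrees). No damper: let go, it slams.
- brass_tee: Loose brass pipe tee, 76 mm long, 59 mm high, standing near the square hopper's lever. Origin at its underside. Leave it.
- cartridge: Loose white filter cartridge standing upright, 64 mm diameter, 130 mm high. Origin at its underside. Leave it.
- reagent: Loose small test-reagent bottle, 46 mm diameter, 105 mm high, between the hoppers. Origin at its underside. Leave it.
- cup: Loose glass test cup, 68 mm diameter, 75 mm high. Origin at its underside. Leave it.
- spanner: Loose steel spanner lying flat, 170 mm long. Leave it.
- coupling: Loose brass pipe coupling, 54 mm diameter, 45 mm high. Origin at its underside. Leave it.
- end_cap: Loose grey plastic end cap, 52 mm diameter, 34 mm high, near the round hopper's lever. Origin at its underside. Leave it.

How it is judged:
On the way, in this order (a step that is already met when the one before it is completed fails the run):
1. the square hopper's lid is held fully open (tipped more than 0.78 rad, lever pressed past 0.42 rad) (angle between box_hopper_lid's own z axis and vertical above 0.78 rad and value of joint box_hopper_lever above 0.42 rad), for 1.6 s.
2. the square hopper's lid is shut again (angle between box_hopper_lid's own z axis and vertical below 0.04 rad and value of joint box_hopper_lever below 0.02 rad), for 0.2 s.
At the end, for the whole second after the job is handed in: Both hoppers' lids are shut (within 0.04 rad) and at rest with their levers up (within 0.02 rad), and every loose thing is within 20 mm of where it started (all of step 2 and angular speed of box_hopper_lid below 0.1 rad/s and value of joint drum_hopper_lever below 0.02 rad and angle between drum_hopper_lid's own z axis and vertical below 0.04 rad and distance of each of brass_tee, cartridge, reagent, cup, spanner, coupling, end_cap from where it was at the start of the episode below 0.02 m); the robot touches nothing.
It fails at once if the square hopper's lid falls or slams: it closes faster than 2 rad/s (angular speed of box_hopper_lid above 2 rad/s and velocity of joint box_hopper_lever below -0.3 rad/s).
It fails at once if a lid is touched by the robot instead of being worked by its lever (contact force between any of the fingers, the arm and box_hopper_lid above 1 N or contact force between any of the fingers, the arm and drum_hopper_lid above 1 N).
It fails at once if the round hopper is opened (value of joint drum_hopper_lever above 0.06 rad).
It fails at once if a loose thing is displaced or picked up (more than 20 mm) (not (distance of each of brass_tee, cartridge, reagent, cup, spanner, coupling, end_cap from where it was at the start of the episode below 0.02 m)).
It also fails if it takes over 42 s, if anything falls off the work surface, if the arm or the gripper's body presses on something with over 40 N, if the wrist force passes 120 N, or if a joint passes its speed limit or range.

ROBOT

A 7-joint arm with a two-finger parallel gripper is mounted at the origin on the work surface. World frame = base frame: x ahead of the robot, y to its left, z up, the work surface at z = 0. Lengths are in m, angles in rad, forces in N, time in s.
With the tool pointing down it reaches from about 0.4 to 0.925 m from the base axis. Payload 5.6 kg.
Tool frame: the origin (TCP) lies at the very end of the fingers, on their centre line; the grasp point (between the pads) lies 19 mm behind it; z points along the fingers, y is the direction in which the jaws open and shut (so a half turn about z gives the same grasp; the last joint's range is limited). The gripper opens to 85 mm and grips with 20 to 120 N. Pads are 22 mm wide; open, the fingers measure 114 mm over their backs; the gripper's body (76 mm by 85 mm) begins 54 mm behind the grasp point. The pads swing forward as they close: fully open they stand 13 mm farther back than shut.
Start: joints at [1.144, 0.468, -0.012, 1.603, 0.006, 1.071, -0.056], TCP at [0.243, -0.603, 0.231] pointing down, gripper open.
Joint ranges: [-2.53, 2.53], [-0.31, 2.02], [-1.57, 1.55], [0.28, 2.44], [-1.29, 4.43], [0.15, 1.84], [-2.92, 2.92]. Speed limits (rad/s): [2.57, 2.57, 3.14, 3.14, 3.14, 3.14, 3.14].

INTERFACE

Orientations are given as a unit quaternion [x, y, z, w].
In Python, from rig import robot, grab_frame, camera_info, job gives the robot as it stands.
- The arm moves only by the tool play_rows, never from a script. Its argument "targets" is a list of rows, each a list of 5 numbers: the shift along the tool's x, y, z each as a share of 60 mm, from -1 to 1, then the turn about the tool's z as a share of 0.12 rad, from -1 to 1, then the gripper command: -1 is shut, 1 is fully open, values between are in proportion. A call has 1 to 8 rows; each row shifts and turns the commanded pose from where the row before left it, along the tool's axes as they then stand; what a row does not reach is not made up. A row lasts 1/8 s, in which the tool goes at most 62.5 mm and 10.7 degrees, less where a joint would pass 70% of its speed; a pose out of reach is approached as far as the arm can. A call with a number of a shift or a turn outside -1 to 1 is refused whole. A call with a gripper value outside its range is refused whole. The fingers move at their own pace and stop on an object; "squeeze" is the grip in N (left out, the last holds). Time passes only in rows, so rows that do not move let the fingers close. It gives the time, the measured TCP pose, the force and the opening at its end, in the units of the state.
- robot.sense(): the state, without advancing time (a new reading comes with each control period).
- grab_frame(name): name is "scene" or "top" or "wrist"; returns the picture (420x560x3 uint8, red, green, blue); there is no depth.
- camera_info(name): a dict with "fx", "fy", "cx", "cy" (pixels), "R" (3x3) and "t" (3): a world point X has camera coordinates R X + t. Camera axes: x right, y down, z forward; pixel columns grow to the right and rows downward; lengths in m; the calibration is good to about 2 mm. The wrist camera is an equidistant fisheye: a pixel r from the principal point sees the ray r / f radians off the axis. A picture is of the moment at which its call begins: read the wrist's pose just before it. camera_info takes no time and is no camera call; for the wrist camera it gives the pose at the moment of the call.
- job.close_job(): hands the job in, once; it reports no verdict.
The state is a dict: "time": time; "qpos": joint angles; "qd": joint speeds; "joint_efforts": joint torques, N m; "tcp_pos": TCP position; "orientation": TCP orientation; "ft_force": force on the tool from outside, world axes, zero at the start; "moment": the same for the moment, N m; "gripper_width": finger opening in m.
Only numpy, scipy, OpenCV 4.12 (cv2) and the standard library are available. Lean on these libraries where they do the work, as an engineer would, in place of code of your own. Each camera call takes 0.05 s, during which the arm holds its last target.

## Working session

There is one attempt and no reset: what is moved stays moved. The work goes in short steps, Python scripts to look and compute and a tool call to move; the robot and the scene stay as the last step left them, time stands still between calls to the robot, and variables do not carry over. Pictures are saved under pics/ and viewed, and the job is handed in when it is done.

Besides the shell and the picture viewer there is one more tool, called after ">>>" as name([rows], argument=value, ...), one row to a line, values as JSON. play_rows: Moves the arm, as the interface text tells. Its arguments: {"type":"object","properties":{"targets":{"type":"array","items":{"type":"array","items":{"type":"number","minimum":-1,"maximum":1}}},"squeeze":{"type":"number"}},"required":["targets"]}

```bash
mkdir -p pics
python3 - <<'E'
from rig import robot, grab_frame, camera_info
import cv2
s=robot.sense();print({k:(v if not hasattr(v,'round') else v) for k,v in s.items()})
for n in("scene","top","wrist"):
    print(n,camera_info(n)); cv2.imwrite(f"pics/{n}0.png",grab_frame(n)[:,:,::-1])
E
```

```text
{'time': 0.0, 'qpos': array([ 1.14402564,  0.46837944, -0.01162753,  1.60367742,  0.00596538,
        1.07137211, -0.05628725]), 'qd': array([ 8.91006150e-04,  1.22135125e-03,  2.48340153e-03,  2.67360786e-03,
        1.42188871e-05,  8.13890916e-04, -2.37237296e-04]), 'joint_efforts': array([ 1.47895939e-04, -5.32385123e+01,  2.13771412e-02, -2.51305372e+01,
        1.13708986e-02,  7.84499949e-03, -8.90190279e-06]), 'tcp_pos': array([ 0.2431142 , -0.60219836,  0.23031458]), 'orientation': array([ 9.81650365e-01,  1.90687571e-01, -2.12782778e-04, -8.75321113e-04]), 'ft_force': array([ 0.23463182,  0.57656265, -0.22717811]), 'moment': array([-0.02335711,  0.00514597,  0.05800918]), 'gripper_width': 0.08535419463336978}
scene {'fx': 446.0076971709564, 'fy': 446.0076971709564, 'cx': 278.6081876655223, 'cy': 202.18572225680842, 'R': array([[-0.96006261,  0.27941504, -0.01438816],
       [ 0.22241809,  0.73100353, -0.64510776],
       [-0.16973501, -0.62254403, -0.76395612]]), 't': array([ 0.52187235, -0.00678537,  1.49888114])}
top {'fx': 496.0990965616861, 'fy': 496.0990965616861, 'cx': 282.57730242701376, 'cy': 212.80163930462894, 'R': array([[-0.01771221, -0.9997637 , -0.0126025 ],
       [-0.99634469,  0.01870232, -0.08335154],
       [ 0.08356754,  0.0110801 , -0.99644051]]), 't': array([0.0360169 , 0.57072996, 1.37448934])}
wrist {'fx': 325.19226210127806, 'fy': 325.19226210127806, 'cx': 277.0818285174532, 'cy': 212.43916527544468, 'R': array([[ 0.37433661, -0.9272917 , -0.00148433],
       [-0.88059086, -0.35598472,  0.31278525],
       [-0.29057156, -0.11577989, -0.94982271]]), 't': array([-0.6494069 , -0.04091687,  0.38066855])}
```

View pics/scene0.png

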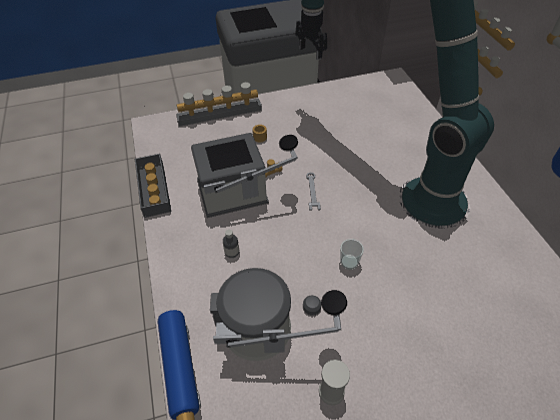

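View pics/top0.png

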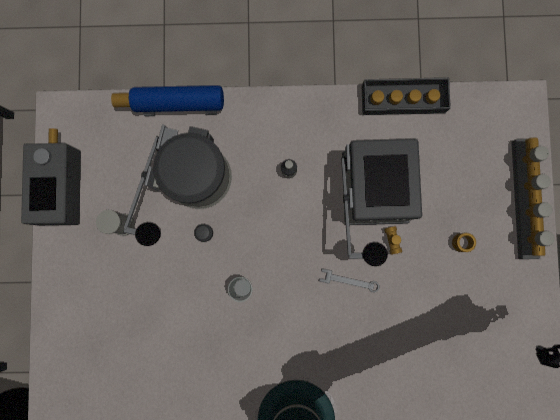

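View pics/wrist0.png

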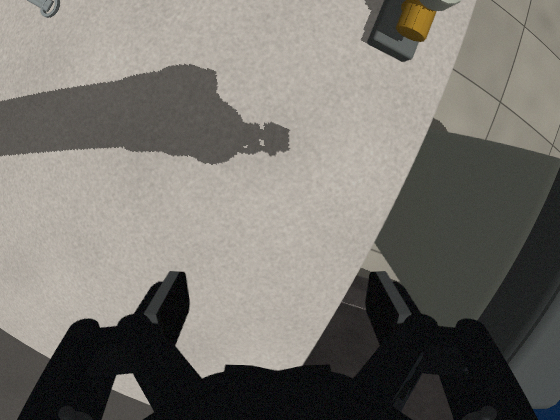

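The top view shows the square hopper's pad near (375,254), with the brass tee beside it near (394,240). The scene view shows the pad near (289,142). I'll enlarge both.

Run:
```python
import cv2
a=cv2.imread("pics/top0.png")[120:300,310:490]; b=cv2.imread("pics/scene0.png")[110:230,180:330]
cv2.imwrite("pics/c_top.png",cv2.resize(a,None,fx=3.3,fy=3.3,interpolation=cv2.INTER_CUBIC))
cv2.imwrite("pics/c_scene.png",cv2.resize(b,None,fx=5,fy=5,interpolation=cv2.INTER_CUBIC))
```

```text
(no output)
```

View pics/c_top.png

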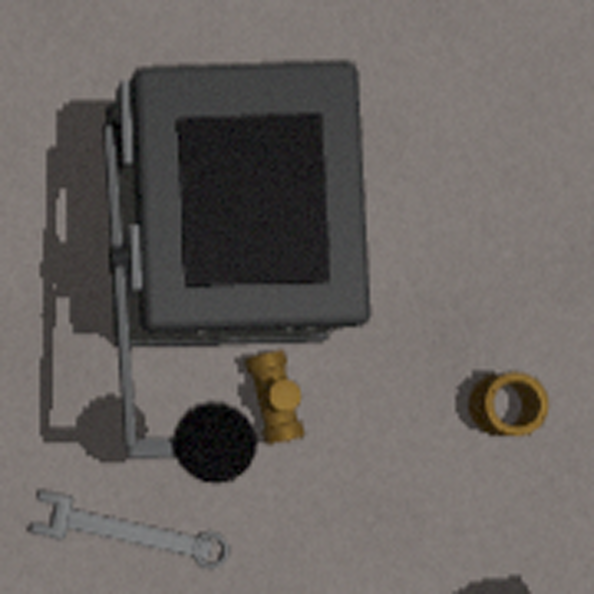

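View pics/c_scene.png

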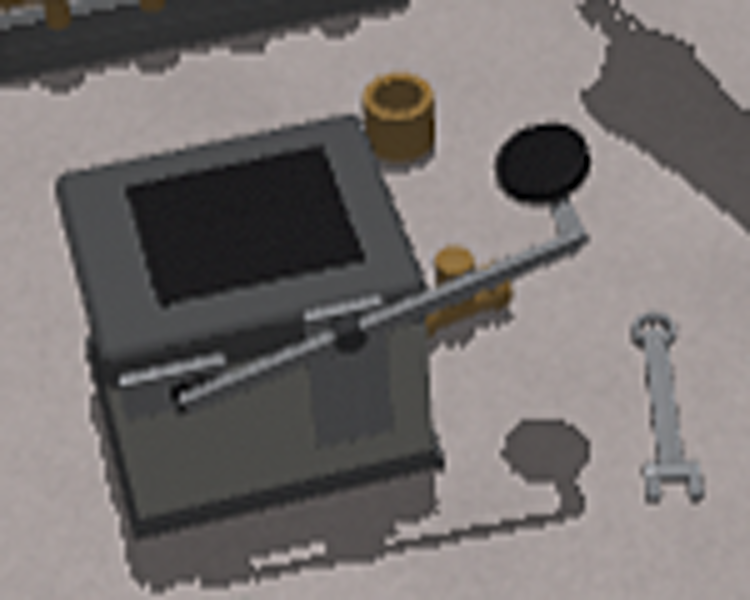

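Pad centre: (374.8,253.9) in the top view and (288.5,142.3) in the scene view. I'll triangulate it and also the lid corners, to get the hopper's yaw.

```bash
cat > h.py <<'E'
import numpy as np, cv2
from rig import camera_info
C={n:camera_info(n) for n in("scene","top")}
def tri(pt,ps):
    P=[];x=[]
    for n,p in(("top",pt),("scene",ps)):
        c=C[n];x.append([(p[0]-c["cx"])/c["fx"],(p[1]-c["cy"])/c["fy"]]);P.append(np.c_[c["R"],c["t"]])
    X=cv2.triangulatePoints(P[0],P[1],np.array(x[0]),np.array(x[1]));return (X[:3]/X[3]).ravel()
def proj(n,X):
    c=C[n];p=c["R"]@X+c["t"];return p[:2]/p[2]*c["fx"]+[c["cx"],c["cy"]]
def atz(n,p,z):
    c=C[n];d=c["R"].T@np.array([(p[0]-c["cx"])/c["fx"],(p[1]-c["cy"])/c["fy"],1]);o=-c["R"].T@c["t"]
    return o+d*(z-o[2])/d[2]
T=lambda u,v:(310+u/3.3-.35,120+v/3.3-.35)
S=lambda u,v:(180+u/5-.4,110+v/5-.4)
E
python3 - <<'E'
from h import *
np.set_printoptions(precision=4,suppress=True)
p=tri(T(214,442),S(543,162));print("pad",p,proj("top",p),proj("scene",p))
print("patch",[tri(T(*a),S(*b)) for a,b in [((322,113),(322,149)),((330,283),(364,260)),((185,287),(162,304)),((178,118),(126,188))]])
for q in [(135,65),(357,62),(370,322),(143,330)]: print(atz("top",T(*q),.172))
print("tee top",tri(T(287,393),S(455,258)))
print("bend",tri(T(130,452),S(585,238)))
print("tee ends",atz("top",T(268,352),.02),atz("top",T(283,440),.02))
E
```

```text
pad [ 0.4523 -0.1969  0.2117] [374.4764 253.6536] [288.1473 141.9958]
patch [array([ 0.6365, -0.2534,  0.2445]), array([ 0.5654, -0.3197,  0.0477]), array([ 0.6384, -0.2036,  0.1367]), array([ 0.6949, -0.1719,  0.2758])]
[ 0.7433 -0.1525  0.172 ]
[ 0.7422 -0.3233  0.172 ]
[ 0.5412 -0.3251  0.172 ]
[ 0.5383 -0.1526  0.172 ]
tee top [ 0.4903 -0.2846  0.0569]
bend [ 0.4452 -0.1362  0.2006]
tee ends [ 0.5278 -0.2783  0.02  ] [ 0.4528 -0.2883  0.02  ]
```

Triangulated pad at (0.452, -0.197, 0.212). From the lid corners the hopper centre is about (0.641, -0.238) with yaw near 0, so the text predicts (0.454, -0.194, 0.218). The two agree within a few mm. I'll rise, square up the tool and shut the fingers.

>>> play_rows([
  [0,0,-0.5,0.8,-1],
  [0,0,-0.5,0.8,-1],
  [0,0,-0.5,0.8,-1],
  [0,0,-0.5,0.8,-1],
  [0,0,0,0,-1],
], squeeze=40)

```text
time: 0.78
tcp_pos: [0.2438, -0.6037, 0.3538]
orientation: [1.0, -0.0, 0.001, 0.002]
ft_force: [-0.2, -0.3, -0.2]
gripper_width: 0.0007
```

>>> play_rows([
  [0.3,-0.8,0,0,-1],
  [0.4,-0.8,0,0,-1],
  [0.4,-0.8,0,0,-1],
  [0.4,-0.8,0,0,-1],
  [0.4,-0.8,0,0,-1],
  [0.4,-0.8,0,0,-1],
  [0.4,-0.8,0,0,-1],
  [0.4,-0.8,0,0,-1],
])

```text
time: 1.78
tcp_pos: [0.4294, -0.2169, 0.3501]
orientation: [1.0, 0.0, -0.001, -0.0]
ft_force: [1.2, -0.7, -0.7]
gripper_width: -0.0001
```

>>> play_rows([
  [0.4,-0.4,0,0,-1],
  [0,0,0.3,0,-1],
  [0,0,0.5,0,-1],
  [0,0,0.3,0,-1],
  [0,0,0,0,-1],
  [0,0,0,0,-1],
])

```text
time: 2.52
tcp_pos: [0.4536, -0.1948, 0.2855]
orientation: [1.0, 0.0, 0.0, 0.0]
ft_force: [0.3, 0.2, 0.6]
gripper_width: 0.0002
```

Run:
```python
from rig import robot, grab_frame, camera_info
import cv2
s=robot.sense();print(s["time"],s["tcp_pos"],s["ft_force"],s["qpos"])
a=grab_frame("scene")[:,:,::-1][80:230,150:350]; cv2.imwrite("pics/s1.png",cv2.resize(a,None,fx=4,fy=4,interpolation=cv2.INTER_CUBIC))
a=grab_frame("wrist")[:,:,::-1]; cv2.imwrite("pics/w1.png",a)
```

```text
2.525 [ 0.45363148 -0.19482265  0.2855022 ] [0.34748645 0.18340937 0.62815565] [ 0.56270221  0.16153213 -0.2498584   1.9013199   0.04498543  1.08388577
 -1.27565825]
```

View pics/s1.png

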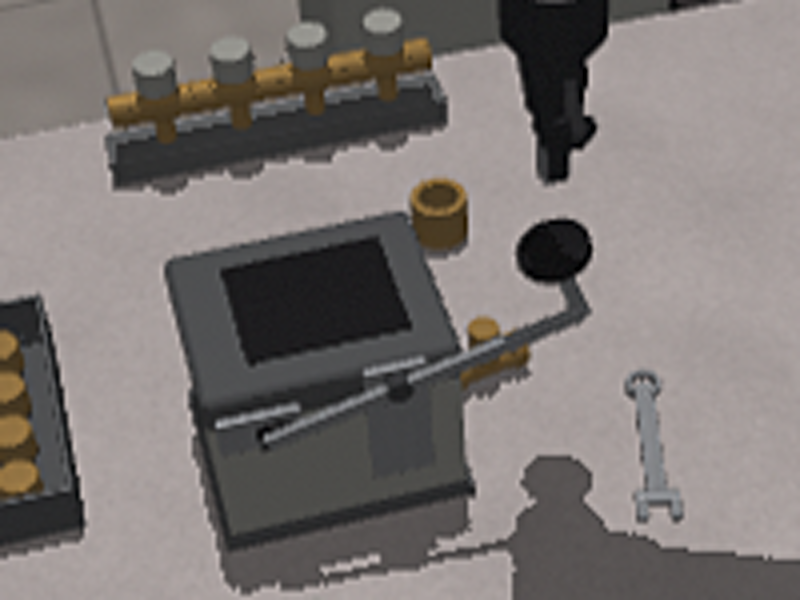

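View pics/w1.png

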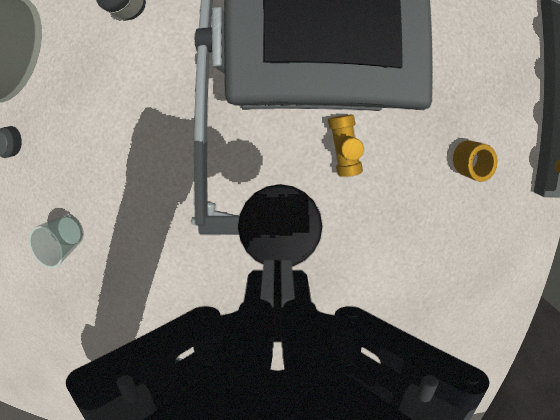

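The shut fingertips stand over the pad: the wrist view has the pad at (280,225) and the fingers centred on column 278. Nothing else is in the way. I'll go down to touch.

>>> play_rows([
  [0,0,0.3,0,-1],
  [0,0,0.3,0,-1],
  [0,0,0.2,0,-1],
  [0,0,0.1,0,-1],
  [0,0,0.1,0,-1],
  [0,0,0,0,-1],
])

```text
time: 3.38
tcp_pos: [0.4535, -0.1948, 0.2252]
orientation: [1.0, -0.0, -0.0, -0.0]
ft_force: [-0.8, 0.1, -0.1]
gripper_width: 0.0002
```

>>> play_rows([
  [0,0,0.05,0,-1],
  [0,0,0.05,0,-1],
  [0,0,0.05,0,-1],
  [0,0,0.05,0,-1],
  [0,0,0,0,-1],
])

```text
time: 4.0
tcp_pos: [0.453, -0.195, 0.2137]
orientation: [1.0, -0.0, -0.0, 0.0]
ft_force: [-3.6, 0.6, 5.8]
gripper_width: -0.0001
```

Contact: 5.8 N at z 0.214, pad top about 0.218. I'll press on.

>>> play_rows([
  [0,0,0.08,0,-1],
  [0,0,0.1,0,-1],
  [0,0,0.1,0,-1],
  [0,0,0.1,0,-1],
  [0,0,0.1,0,-1],
  [0,0,0.1,0,-1],
  [0,0,0.1,0,-1],
  [0,0,0.08,0,-1],
])

```text
time: 5.0
tcp_pos: [0.4523, -0.1951, 0.1674]
orientation: [1.0, -0.0, -0.001, 0.0]
ft_force: [-4.2, -1.4, 4.8]
gripper_width: 0.0004
```

>>> play_rows([
  [0,0,0.08,0,-1],
  [0,0,0.07,0,-1],
  [0,0,0.06,0,-1],
  [0,0,0.04,0,-1],
  [0,0,0,0,-1],
])

```text
time: 5.62
tcp_pos: [0.4537, -0.1948, 0.1525]
orientation: [1.0, -0.0, 0.0, 0.0]
ft_force: [-3.3, -0.6, 3.5]
gripper_width: -0.0004
```

Run:
```python
from rig import robot, grab_frame, camera_info
import cv2
s=robot.sense();print(s["time"],s["tcp_pos"],s["ft_force"])
a=grab_frame("scene")[:,:,::-1][80:230,150:350]; cv2.imwrite("pics/s2.png",cv2.resize(a,None,fx=4,fy=4,interpolation=cv2.INTER_CUBIC))
```

```text
5.625 [ 0.45365276 -0.19481293  0.15251459] [-3.30993082 -0.55569776  3.49954886]
```

View pics/s2.png

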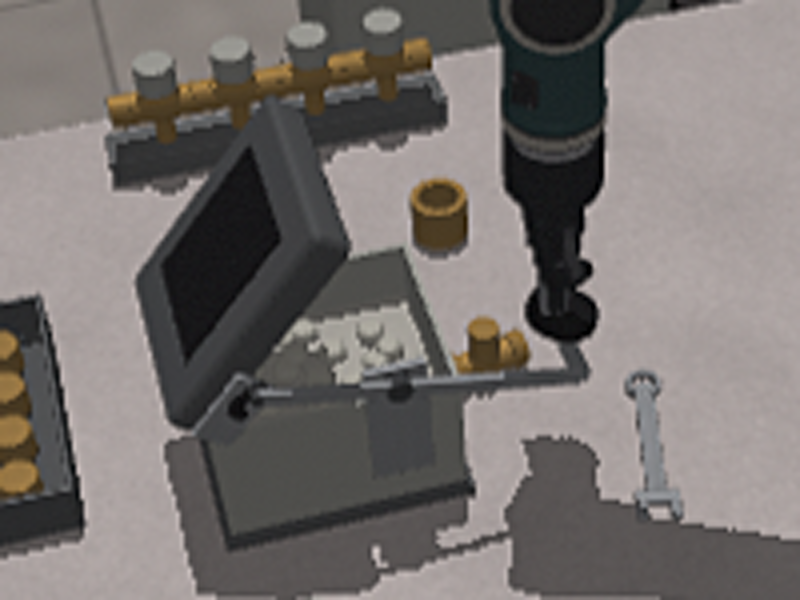

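The lid is widely open, the fingers sit on the pad and the tee is clear. I'll go the last mm until the stop shows in the force.

>>> play_rows([
  [0,0,0.05,0,-1],
  [0,0,0.05,0,-1],
  [0,0,0,0,-1],
])

```text
time: 6.05
tcp_pos: [0.4541, -0.1949, 0.1475]
orientation: [1.0, -0.0, 0.001, 0.0]
ft_force: [-3.8, -0.1, 9.6]
gripper_width: 0.0001
```

>>> play_rows([
  [0,0,0.03,0,-1],
  [0,0,0,0,-1],
])

```text
time: 6.3
tcp_pos: [0.4542, -0.1949, 0.147]
orientation: [1.0, -0.0, 0.001, 0.001]
ft_force: [-8.6, 0.3, 20.7]
gripper_width: 0.0003
```

The force rose to 21 N at z 0.147, so the lever is on its stop. I'll hold for more than 2 s.

>>> play_rows([
  [0,0,0,0,-1],
  [0,0,0,0,-1],
  [0,0,0,0,-1],
  [0,0,0,0,-1],
  [0,0,0,0,-1],
  [0,0,0,0,-1],
  [0,0,0,0,-1],
  [0,0,0,0,-1],
])

```text
time: 7.3
tcp_pos: [0.4542, -0.195, 0.147]
orientation: [1.0, -0.0, 0.001, 0.001]
ft_force: [-7.7, 0.8, 21.3]
gripper_width: 0.0005
```

>>> play_rows([
  [0,0,0,0,-1],
  [0,0,0,0,-1],
  [0,0,0,0,-1],
  [0,0,0,0,-1],
  [0,0,0,0,-1],
  [0,0,0,0,-1],
  [0,0,0,0,-1],
  [0,0,0,0,-1],
])

```text
time: 8.3
tcp_pos: [0.4542, -0.1949, 0.147]
orientation: [1.0, -0.0, 0.001, 0.001]
ft_force: [-8.0, 0.3, 21.4]
gripper_width: 0.0003
```

Run:
```python
from rig import robot, grab_frame, camera_info
import cv2
s=robot.sense();print(s["time"],s["tcp_pos"],s["ft_force"])
a=grab_frame("scene")[:,:,::-1][80:230,150:350]; cv2.imwrite("pics/s3.png",cv2.resize(a,None,fx=4,fy=4,interpolation=cv2.INTER_CUBIC))
```

```text
8.3 [ 0.45420798 -0.19489987  0.14704531] [-8.02101605  0.29251744 21.35119212]
```

View pics/s3.png

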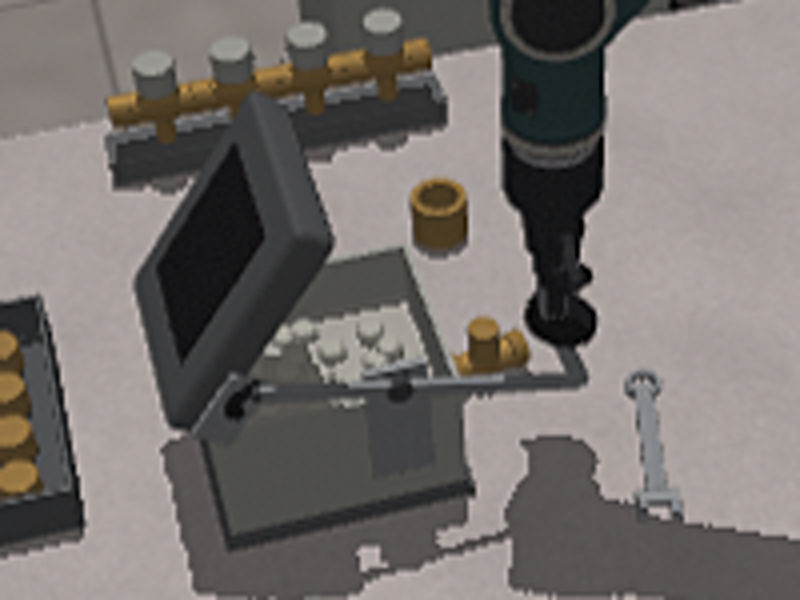

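>>> play_rows([
  [0,0,0,0,-1],
  [0,0,0,0,-1],
  [0,0,0,0,-1],
  [0,0,0,0,-1],
])

```text
time: 8.85
tcp_pos: [0.4542, -0.195, 0.1471]
orientation: [1.0, -0.0, 0.001, 0.001]
ft_force: [-8.5, 1.3, 21.2]
gripper_width: -0.0002
```

Held for 2.5 s fully open, with the lid steep and the salt visible. Now I'll let it up slowly under the fingers.

>>> play_rows([
  [0,0,-0.04,0,-1],
  [0,0,-0.05,0,-1],
  [0,0,-0.06,0,-1],
  [0,0,-0.06,0,-1],
  [0,0,-0.06,0,-1],
  [0,0,-0.06,0,-1],
  [0,0,-0.06,0,-1],
  [0,0,-0.06,0,-1],
])

```text
time: 9.85
tcp_pos: [0.4536, -0.1949, 0.1723]
orientation: [1.0, -0.0, 0.0, 0.0]
ft_force: [-2.9, -1.1, 4.1]
gripper_width: -0.0002
```

>>> play_rows([
  [0,0,-0.06,0,-1],
  [0,0,-0.06,0,-1],
  [0,0,-0.06,0,-1],
  [0,0,-0.06,0,-1],
  [0,0,-0.06,0,-1],
  [0,0,-0.06,0,-1],
  [0,0,-0.06,0,-1],
  [0,0,-0.06,0,-1],
])

```text
time: 10.85
tcp_pos: [0.4537, -0.1947, 0.201]
orientation: [1.0, -0.0, 0.0, -0.0]
ft_force: [3.8, -0.0, 3.9]
gripper_width: -0.0
```

>>> play_rows([
  [0,0,-0.05,0,-1],
  [0,0,-0.05,0,-1],
  [0,0,-0.04,0,-1],
  [0,0,-0.04,0,-1],
  [0,0,-0.03,0,-1],
  [0,0,-0.03,0,-1],
  [0,0,-0.03,0,-1],
  [0,0,-0.03,0,-1],
])

```text
time: 11.85
tcp_pos: [0.4535, -0.1948, 0.2188]
orientation: [1.0, -0.0, 0.0, 0.0]
ft_force: [3.9, 0.6, 4.5]
gripper_width: 0.0001
```

>>> play_rows([
  [0,0,-0.02,0,-1],
  [0,0,-0.02,0,-1],
  [0,0,-0.02,0,-1],
  [0,0,-0.02,0,-1],
  [0,0,-0.02,0,-1],
  [0,0,-0.02,0,-1],
  [0,0,-0.02,0,-1],
  [0,0,-0.02,0,-1],
])

```text
time: 12.85
tcp_pos: [0.4534, -0.1948, 0.2284]
orientation: [1.0, -0.0, -0.0, 0.0]
ft_force: [-0.1, 0.3, 0.2]
gripper_width: 0.0003
```

The force is now zero, so the fingers have left the pad. I'll check before moving away.

Run:
```python
from rig import robot, grab_frame, camera_info
import cv2
a=grab_frame("scene")[:,:,::-1][80:230,150:350]; cv2.imwrite("pics/s4.png",cv2.resize(a,None,fx=4,fy=4,interpolation=cv2.INTER_CUBIC))
```

```text
(no output)
```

View pics/s4.png

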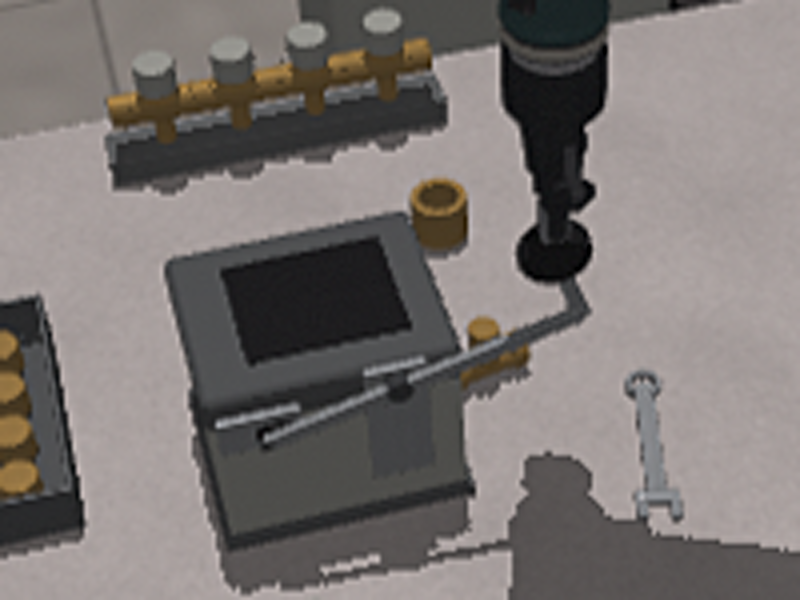

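>>> play_rows([
  [0,0,-0.1,0,-1],
  [0,0,-0.4,0,-1],
  [0,0,-0.7,0,-1],
  [0,0,-0.7,0,-1],
  [0,0,-0.3,0,-1],
  [0,0,0,0,-1],
  [0,0,0,0,-1],
])

```text
time: 13.78
tcp_pos: [0.453, -0.1946, 0.3593]
orientation: [1.0, -0.0, -0.001, -0.0]
ft_force: [0.3, 0.2, 0.3]
gripper_width: -0.0003
```

Run:
```python
from rig import robot, grab_frame, camera_info
import cv2
s=robot.sense();print(s["time"],s["tcp_pos"],s["ft_force"])
for n in("scene","top"):
    a=grab_frame(n)[:,:,::-1]; cv2.imwrite(f"pics/{n}5.png",a)
    b=cv2.imread(f"pics/{n}0.png"); d=cv2.absdiff(a,b).max(2); cv2.imwrite(f"pics/{n}5d.png",cv2.hconcat([a[100:400,100:480],cv2.merge([d]*3)[100:400,100:480]]))
```

```text
13.775 [ 0.45295752 -0.19460067  0.3593491 ] [0.25514582 0.1885834  0.26917731]
```

View pics/scene5d.png

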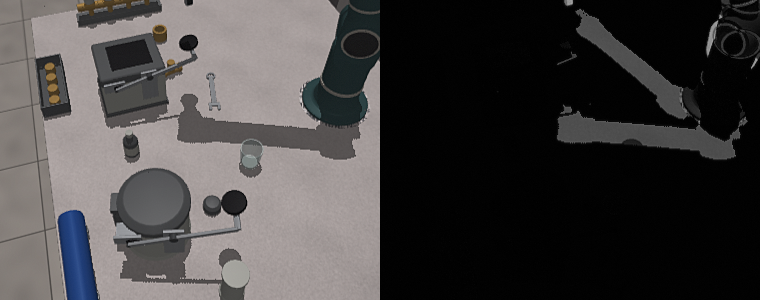

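View pics/top5d.png

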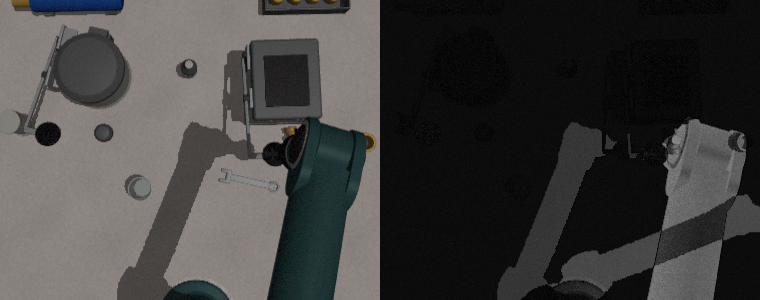

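Against the start pictures, only the arm and its shadow differ. The lid is shut, the lever is up, and no loose thing has moved. The tool is about 14 cm clear with no force, so I'll hand in.

```bash
python3 -c "
from rig import job
print(job.close_job())"
```

```text
the job is handed in; nothing more can be done
None
```

I pressed the square hopper's lever down to its stop with the shut fingertips and held the lid fully open for about 2.5 s. Then I let it up over about 4 s under the fingers and moved away about 14 cm above the pad. I handed in at about 14 s of the 42 s allowed; the hand-in gives no verdict.

- **At the stop:** the force rose from about 4 N to 21 N, and the picture showed the lid steeply open with the salt visible. I judged the stop from force and picture, since the lever angle can't be read directly.
- **On the way up:** the force was about 4 N at each reading until the lever was fully up at z about 0.219, and zero once the fingers left the pad. I saw no sign of the lid falling.
- **After moving away:** in the scene camera's start and end pictures only the arm and its shadow differ. The lid is shut, the lever is up, the round hopper is untouched and the loose things have not moved. In the top view the arm covers part of the tee and coupling, so for those two I relied on the scene view.
- **Disagreement in measurement:** the triangulated pad height was 0.212 against 0.218 in the text, and contact confirmed about 0.218. My attempt to triangulate the lid's dark patch paired the wrong corners between views, so I did not use it.

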